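Slide the widger out over the potting board's edge

TASK

The flat steel widger lies on the wooden potting board where gloved fingers cannot get under it. Push it along the board with a fingertip, never picking it up, until just its blue end (60 mm, give or take a centimetre) sticks out straight past the board's right-hand edge, and leave it lying flat there. Do not disturb the white pot foot, the red cultivator or the stacked black pots, and take the hand away at the end.

Things in the scene. Friction and masses are not known exactly. Their poses are not given: they have to be found in the camera images.
- board: Fixed wooden potting board, 340 mm along its x, 360 mm along its y, flat top 50 mm above the table. Origin: centre of its underside at table height, z up. Its right-hand edge (as the robot sees it), which has a dark metal trim on its upright face, lies at its y = -180 mm and runs along its x; straight out past this edge is its -y. It stands turned by up to 0.3 rad from the world axes.
- board_edge (a point): Middle of the board's right-hand edge, at the height of its top; same axes as the board.
- widger: Loose stainless steel widger: a straight shallow channel 200 mm long (its y), 26 mm wide (its x), 7 mm high over its rim, 3 mm thick in the floor of the channel; about 70 g. The rim runs all round, so both ends are upright faces 7 mm high and 26 mm wide. The 60 mm at its -y end are blue, the other 140 mm bare steel. Origin: centre of its underside, z up. It starts flat on the board, wholly on it, blue end towards the right-hand edge and within 0.15 rad of square to that edge.
- widger_blue_end (a point): Middle of the widger's blue end face, at its underside (widger y = -100 mm). The overhang is how far this point lies beyond the board's edge.
- widger_steel_end (a point): Middle of the widger's bare steel end face, at its underside (widger y = +100 mm).
- pot_foot: Loose white ceramic pot foot on the board, 36 x 56 mm and 32 mm high at its heel. Origin: centre of its underside. To be left alone.
- cultivator: Loose red plastic hand cultivator lying on the board along its own y, 226 mm long, three tines at the +y end spread 64 mm wide, up to 38 mm high. Origin: under it, in the middle of its length. To be left alone.
- pots: Loose stacked pair of black plastic pots standing on the table to the left of the board, 124 mm across the rim, 127 mm high together. Origin: centre of the underside. To be left alone.
Things that resemble listed ones, but are neither listed nor needed, are in the scene too. Of the things that look like the widger, the largest one is meant.

How it is judged:
By the outcome, as a careful person would: the job done as asked, in the order asked, and still so for the second after the job is handed in, with the robot touching nothing.
It also fails if it takes over 35 s, if anything falls off the work surface, if the arm or the gripper's body presses on something with over 40 N, if the wrist force passes 120 N, or if a joint passes its speed limit or range.

ROBOT

A 6-joint arm with a two-finger parallel gripper is mounted at the origin on the work surface. World frame = base frame: x ahead of the robot, y to its left, z up, the work surface at z = 0. Lengths are in m, angles in rad, forces in N, time in s.
With the tool pointing down it reaches from about 0.25 to 0.775 m from the base axis. Payload 8.9 kg.
Tool frame: the origin (TCP) lies where the fingers leave the gripper's body, on its centre line; the fingertips stand 73 mm ahead of it and the grasp point (between the pads) lies 54 mm ahead of it; y points along the fingers, z is the direction in which the jaws open and shut, and the axes are right-handed (so a half turn about y gives the same grasp; the last joint's range is limited). The gripper opens to 85 mm and grips with 20 to 120 N. Pads are 22 mm wide; open, the fingers measure 114 mm over their backs; the gripper's body (76 mm by 85 mm) begins 54 mm behind the grasp point. The pads swing forward as they close: fully open they stand 13 mm farther back than shut.
Start: joints at [-0.139, 0.291, -0.153, 1.127, 0, 1.431], TCP at [0.525, 0, 0.304] pointing down, gripper open.
Joint ranges: [-2.52, 2.52], [-0.91, 1.74], [-1.3, 1.37], [-1.96, 2.02], [-1.52, 1.47], [-3.14, 3.14]. Speed limits (rad/s): [2.22, 2.22, 2.79, 3.14, 3.14, 3.14].

INTERFACE

Orientations are given as a unit quaternion [w, x, y, z].
In Python, from bench import env gives the robot as it stands. The module is installed in compiled form; this text tells all that it offers.
- The arm moves only by the tool arm_command, never from a script. Its argument "moves" is a list of rows, each a list of 3 entries, a list of its own where there are three numbers: the shift along the tool's x, y, z in cm, then the turn, a rotation vector about the tool's x, y, z in rad, then the closure in counts, from 0 (fully open) to 255 (shut). In form: [[[dx, dy, dz], [rx, ry, rz], grip], ...]. A call has exactly 10 rows; each row shifts and turns the commanded pose from where the row before left it, along the tool's axes as they then stand; what a row does not reach is not made up. A row lasts 1/10 s, in which the tool goes at most 50 mm and 8.59 degrees, less where a joint would pass 70% of its speed; a pose out of reach is approached as far as the arm can. A call with a gripper value outside its range is refused whole. The fingers move at their own pace and stop on an object; the grip force is fixed at half the most. Time passes only in rows, so rows that do not move let the fingers close, or fill a call up. It gives the time, the measured TCP pose, the force and the opening at its end, in the units of the state.
- env.read_state(): the state, without advancing time (a new reading comes with each control period).
- env.capture(name): name is "scene" or "side" or "wrist"; returns a dict with "img" (384x512x3 uint8, red, green, blue), "K" (3x3 intrinsics, pixels), "extrinsics" (4x4, takes a point from world to camera coordinates). Camera axes: x right, y down, z forward; pixel columns grow to the right and rows downward; lengths in m; the calibration is good to about 2 mm. A picture is of the moment at which its call begins. There is no depth.
- env.sign_off(): hands the job in, once; it reports no verdict.
The state is a dict: "time_s": time; "joint_pos": joint angles; "dq": joint speeds; "tau": joint torques, N m; "tcp_pos": TCP position; "tcp_rot": TCP orientation; "force": force on the tool from outside, world axes, zero at the start; "wrist_torque": the same for the moment, N m; "grip_width": finger opening in m.
Only numpy, scipy, OpenCV 4.12 (cv2) and the standard library are available. Lean on these libraries where they do the work, as an engineer would, in place of code of your own. Each camera call takes 0.05 s, during which the arm holds its last target.

## Working session

There is one attempt and no reset: what is moved stays moved. The work goes in short steps, Python scripts to look and compute and a tool call to move; the robot and the scene stay as the last step left them, time stands still between calls to the robot, and variables do not carry over. Pictures are saved under pics/ and viewed, and the job is handed in when it is done.

Besides the shell and the picture viewer there is one more tool, called after "Call:" as name(argument=value, ...) on one line, values as JSON. arm_command: Moves the arm, as the interface text tells. Its arguments: {"type":"object","properties":{"moves":{"type":"array"}},"required":["moves"]}

```bash
mkdir -p pics; python3 - <<'E'
from bench import env
import cv2,pickle
d={}
for n in ["scene","side","wrist"]:
    c=env.capture(n); d[n]=c
    cv2.imwrite(f"pics/a_{n}.png",cv2.resize(c["img"][:,:,::-1],(800,600),interpolation=cv2.INTER_CUBIC))
pickle.dump(d,open("a.pkl","wb"))
s=env.read_state();print(s)
E
```

```text
{'time_s': 0.15, 'joint_pos': array([-1.39265880e-01,  2.91162176e-01, -1.53955483e-01,  1.12672569e+00,
       -9.39606848e-06,  1.43149354e+00]), 'dq': array([-0.00026419, -0.00164383,  0.00071969,  0.00195731,  0.00112326,
       -0.00114602]), 'tau': array([ 1.43475558e-03, -5.37369597e+01,  3.31521606e+01,  1.14745408e-02,
       -1.60248046e-04, -2.47105180e-05]), 'tcp_pos': array([5.24726432e-01, 5.76985665e-05, 3.03457386e-01]), 'tcp_rot': array([ 0.49978363, -0.50023469,  0.50028427, -0.49969714]), 'force': array([-0.23079198, -0.05438882, -1.22207656]), 'wrist_torque': array([-0.01636261,  0.01030474, -0.02278929]), 'grip_width': 0.08565633534424304}
```

View pics/a_scene.png

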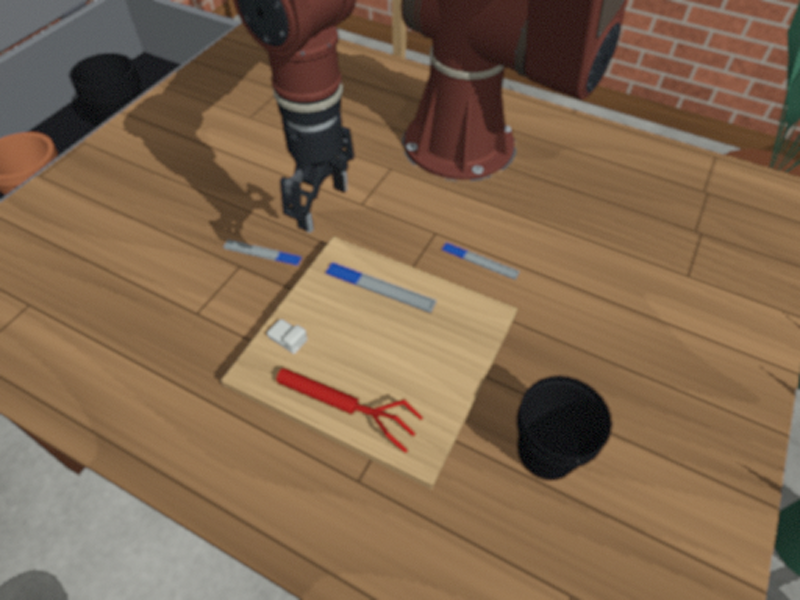

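View pics/a_side.png

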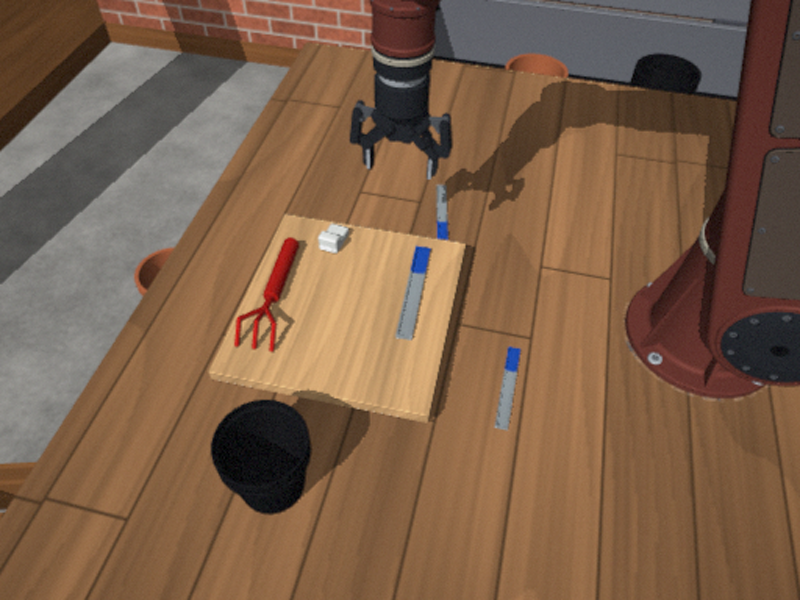

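View pics/a_wrist.png

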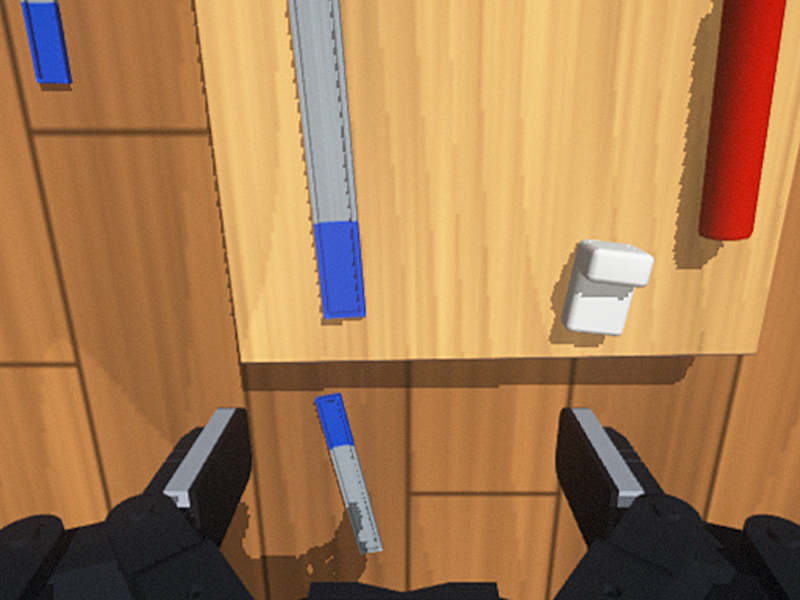

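Three widger-like things show up in the scene view:
- (380,287): lies on the board, blue end towards the right-hand edge.
- (262,253) and (480,260): both lie on the table and are smaller.

The one on the board is the largest, so it fits the description. I'll confirm it in enlarged crops.

```bash
python3 - <<'E'
import cv2,pickle
d=pickle.load(open("a.pkl","rb"))
# scene crop: native = /1.5625
def crop(n,x0,y0,w,h,f):
    im=d[n]["img"][y0:y0+h,x0:x0+w,::-1]
    cv2.imwrite(f"pics/b_{n}.png",cv2.resize(im,None,fx=f,fy=f,interpolation=cv2.INTER_CUBIC))
crop("scene",135,145,200,150,4)
crop("side",130,130,200,150,4)
E
```

```text
(no output)
```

View pics/b_scene.png

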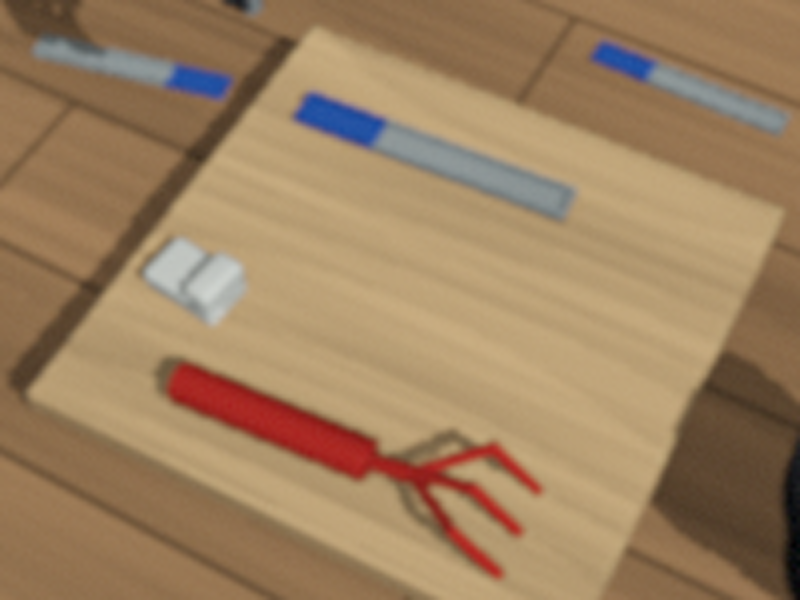

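View pics/b_side.png

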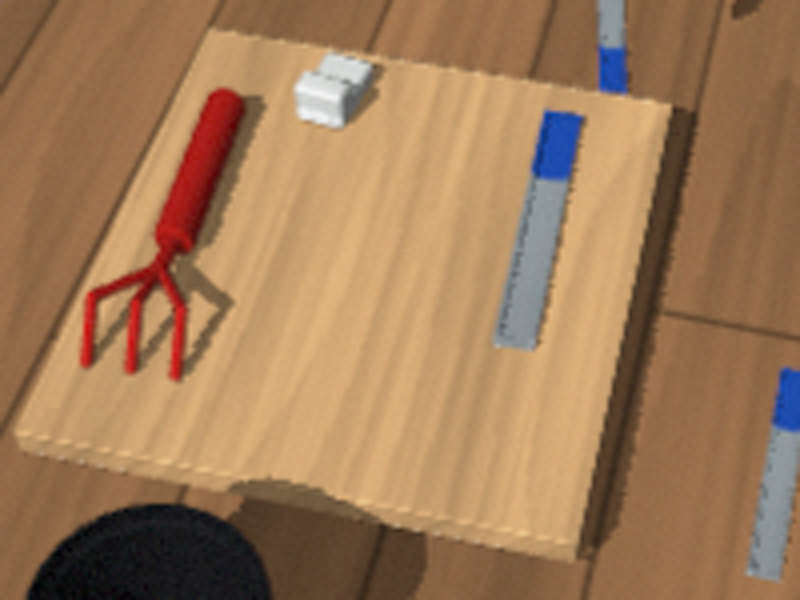

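The crops confirm it. The board widger spans scene crop (302,104) to (568,203) and is clearly longer than the two on the table. Next I'll work out its pose.

```bash
cat > h.py <<'E'
import numpy as np
def ray(c,px,z):
    K=np.array(c["K"]);T=np.array(c["extrinsics"]);R=T[:3,:3];t=T[:3,3]
    C=-R.T@t; d=R.T@np.linalg.solve(K,np.array([px[0],px[1],1.]))
    return C+d*(z-C[2])/d[2]
def nat(px,x0,y0,f): return (x0+(px[0]+.5)/f-.5, y0+(px[1]+.5)/f-.5)
def proj(c,p):
    K=np.array(c["K"]);T=np.array(c["extrinsics"]);q=K@(T[:3,:3]@np.array(p)+T[:3,3]);return q[:2]/q[2]
E
python3 - <<'E'
import pickle
from h import *
np.set_printoptions(precision=4,suppress=True)
d=pickle.load(open("a.pkl","rb"))
W=lambda n,p,z:ray(d[n],nat(p,*({"scene":(135,145,4),"side":(130,130,4),"wrist":(0,0,1.5625)}[n])),z)[:2]
F=lambda p,z:ray(d["scene"],nat(p,0,0,1.5625),z)[:2]
print("corners scene RN LN RF",W("scene",(315,27),.05),W("scene",(782,212),.05),W("scene",(30,395),.05),"LF",F((433,484),.05))
print("corners side RN RF LF LN",*[W("side",p,.05) for p in[(672,103),(210,31),(15,435),(578,546)]])
print("wrist RN RF",W("wrist",(240,362),.05),W("wrist",(756,352),.05))
for n,b,s in [("scene",[(310,92),(293,116)],[(575,188),(562,218)]),("side",[(545,112),(584,116)],[(493,344),(535,350)])]:
    B=np.mean([W(n,p,.057) for p in b],0);S=np.mean([W(n,p,.057) for p in s],0)
    print(n,"blue",B,"steel",S,np.linalg.norm(S-B))
print("wrist blue",[W("wrist",p,.057) for p in[(322,317),(365,316)]])
print("wrist boundary",[W("wrist",p,.057) for p in[(313,222),(358,222)]])
print("foot side",W("side",(300,120),.05),W("side",(375,75),.05))
E
```

```text
corners scene RN LN RF [ 0.4182 -0.0675] [0.4129 0.2903] [ 0.7562 -0.0598] LF [0.7484 0.2984]
corners side RN RF LF LN [ 0.4176 -0.0687] [ 0.7544 -0.0588] [0.7474 0.2992] [0.4099 0.2914]
wrist RN RF [ 0.4165 -0.0686] [ 0.7552 -0.061 ]
scene blue [ 0.4889 -0.0338] steel [0.4777 0.1651] 0.19921162381424531
side blue [ 0.487  -0.0329] steel [0.4755 0.1695] 0.20278317646710045
wrist blue [array([ 0.4733, -0.0344]), array([ 0.5002, -0.0337])]
wrist boundary [array([0.4708, 0.0255]), array([0.4974, 0.0255])]
foot side [0.6639 0.0108] [ 0.6261 -0.0445]
```

Call:
arm_command(moves=[[[-2.5,0,-0.52],[0,-0.022,0],255],[[-2.5,0,-0.52],[0,0,0],255],[[-2.5,0,-0.52],[0,0,0],255],[[-2.5,0,-0.52],[0,0,0],255],[[-2.5,0,-0.52],[0,0,0],255],[[-2.5,0,-0.52],[0,0,0],255],[[-2.5,0,-0.52],[0,0,0],255],[[-2.4,0,-0.52],[0,0,0],255],[[0,2,0],[0,0,0],255],[[0,2,0],[0,0,0],255]])

```text
time_s: 1.15
tcp_pos: [0.4795, 0.1991, 0.2636]
tcp_rot: [0.506, -0.506, 0.494, -0.494]
force: [0.5, 0.1, 0.3]
grip_width: 0.0002
```

Call:
arm_command(moves=[[[0,1.5,0],[0,0,0],255],[[0,1.5,0],[0,0,0],255],[[0,1.5,0],[0,0,0],255],[[0,1.5,0],[0,0,0],255],[[0,1.5,0],[0,0,0],255],[[0,1.5,0],[0,0,0],255],[[0,1.5,0],[0,0,0],255],[[0,0.5,0],[0,0,0],255],[[0,0,0],[0,0,0],255],[[0,0,0],[0,0,0],255]])

```text
time_s: 2.15
tcp_pos: [0.4799, 0.1982, 0.1544]
tcp_rot: [0.506, -0.505, 0.494, -0.495]
force: [0.5, 0.3, 0.2]
grip_width: -0.0004
```

```bash
cat > snap.py <<'E'
from bench import env
import cv2,pickle,sys
t=sys.argv[1]; d={}
R={"scene":(135,145),"side":(130,130)}
for n in sys.argv[2:]:
    c=env.capture(n); d[n]=c; im=c["img"][:,:,::-1]
    if n in R:
        x,y=R[n]; im=im[y:y+150,x:x+200]
    cv2.imwrite(f"pics/{t}_{n}.png",cv2.resize(im,(800,600),interpolation=cv2.INTER_CUBIC))
pickle.dump(d,open(t+".pkl","wb"))
s=env.read_state();print(s["time_s"],s["tcp_pos"],s["force"])
E
python3 snap.py c scene side
```

```text
2.25 [0.48002185 0.1982626  0.15462256] [ 0.5047454  -0.486332    0.95208976]
```

View pics/c_side.png

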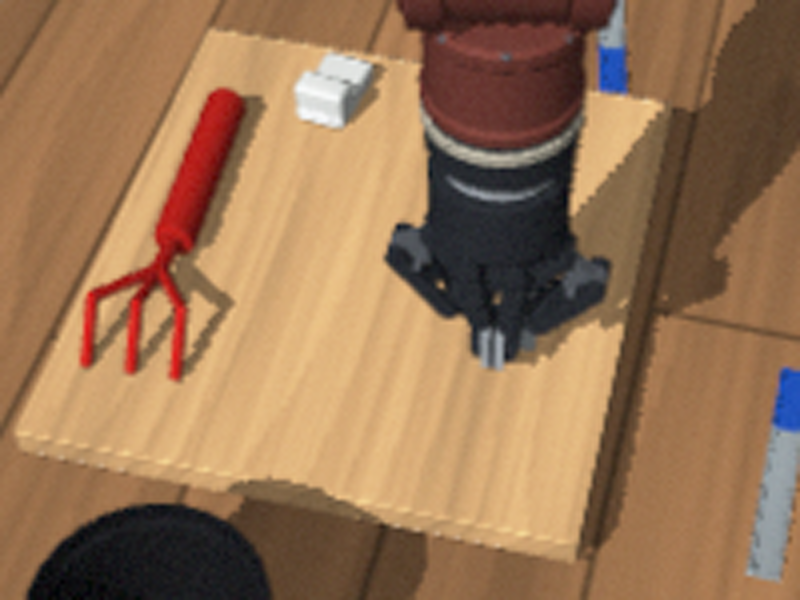

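View pics/c_scene.png

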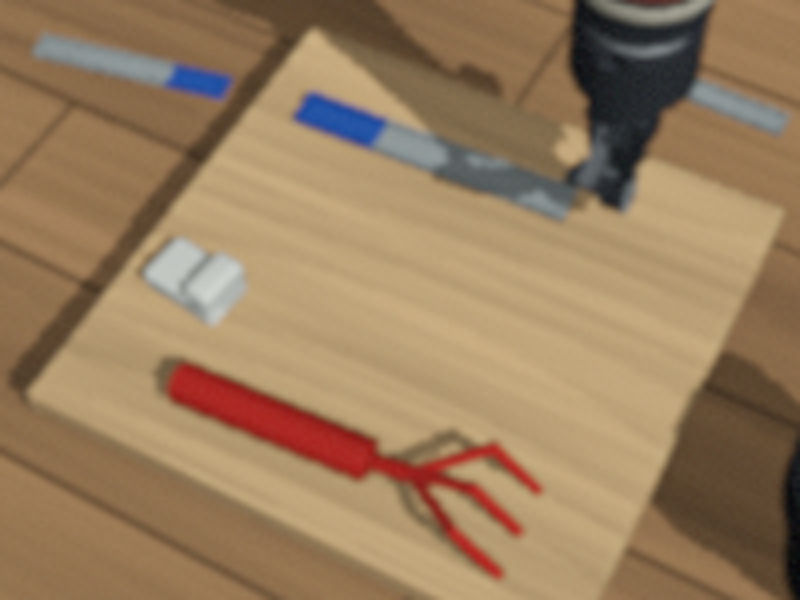

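Call:
arm_command(moves=[[[0,1,0],[0,0,0],255],[[0,1,0],[0,0,0],255],[[0,0.6,0],[0,0,0],255],[[0,0.25,0],[0,0,0],255],[[0,0,0],[0,0,0],255],[[0.4,0,0],[0,0,0],255],[[0.4,0,0],[0,0,0],255],[[0.4,0,0],[0,0,0],255],[[0.4,0,0],[0,0,0],255],[[0,0,0],[0,0,0],255]])

```text
time_s: 3.25
tcp_pos: [0.48, 0.1816, 0.1255]
tcp_rot: [0.505, -0.505, 0.495, -0.495]
force: [0.3, 0.4, 0.3]
grip_width: -0.0002
```

Tip at z ≈ 0.0525 with no contact forces. Next I'll push slowly for about 60 mm.

Call:
arm_command(moves=[[[0.4,0,0],[0,0,0],255],[[0.4,0,0],[0,0,0],255],[[0.4,0,0],[0,0,0],255],[[0.4,0,0],[0,0,0],255],[[0.4,0,0],[0,0,0],255],[[0.4,0,0],[0,0,0],255],[[0.4,0,0],[0,0,0],255],[[0.4,0,0],[0,0,0],255],[[0.4,0,0],[0,0,0],255],[[0,0,0],[0,0,0],255]])

```text
time_s: 4.25
tcp_pos: [0.4807, 0.1456, 0.1254]
tcp_rot: [-0.505, 0.505, -0.495, 0.495]
force: [-0.4, 1.0, -0.0]
grip_width: -0.0003
```

```bash
python3 snap.py d scene side
```

```text
4.35 [0.48071534 0.14605117 0.12538253] [0.44457184 0.04532927 0.88719484]
```

View pics/d_scene.png

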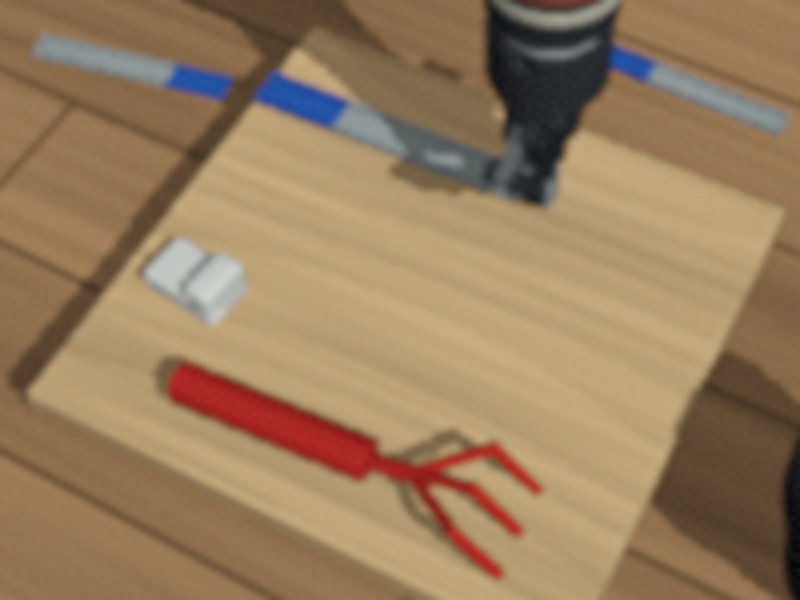

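View pics/d_side.png

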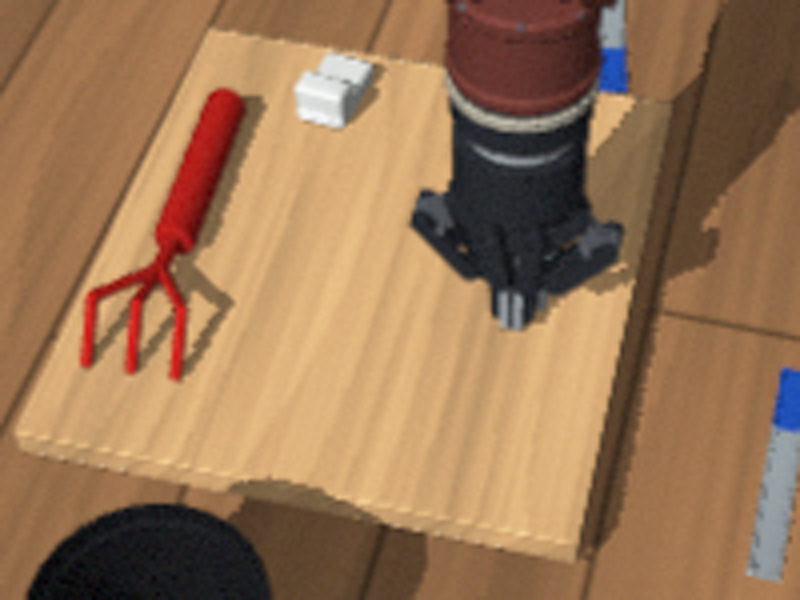

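The widger slides ahead of the fingertip. Its blue end is now at scene crop (262,88), about at the edge. I'll measure its pose.

```bash
cat > m.py <<'E'
import pickle,sys
from h import *
np.set_printoptions(precision=4,suppress=True)
def go(t,b,m):
    d=pickle.load(open(t+".pkl","rb"))["scene"]
    W=lambda p:ray(d,nat(p,135,145,4),.057)[:2]
    B=np.mean([W(p) for p in b],0);M=np.mean([W(p) for p in m],0)
    v=(B-M);L=np.linalg.norm(v);ang=np.arctan2(v[0],-v[1])
    e=np.array([.4175,-.0683]);n=np.array([.022,-1])
    print("blue",B,"bound",M,"L",L,"ang rel board",ang-.022,"overhang",n@(B-e))
E
python3 -c "
from m import *
go('d',[(272,72),(257,98)],[(349,100),(333,126)])
go('c',[(310,92),(293,116)],[(385,120),(373,146)])"
python3 - <<'E'
import cv2,pickle
im=pickle.load(open("d.pkl","rb"))["scene"]["img"][150:200,185:265,::-1]
cv2.imwrite("pics/d2.png",cv2.resize(im,None,fx=10,fy=10,interpolation=cv2.INTER_CUBIC))
E
```

```text
blue [ 0.4865 -0.0656] bound [ 0.4829 -0.0058] L 0.059900832897022915 ang rel board 0.03797326463794348 overhang -0.0012025329776061875
blue [ 0.4889 -0.0338] bound [0.4858 0.026 ] L 0.05990471705416195 ang rel board 0.030838001087657142 overhang -0.03289233545053282
```

View pics/d2.png

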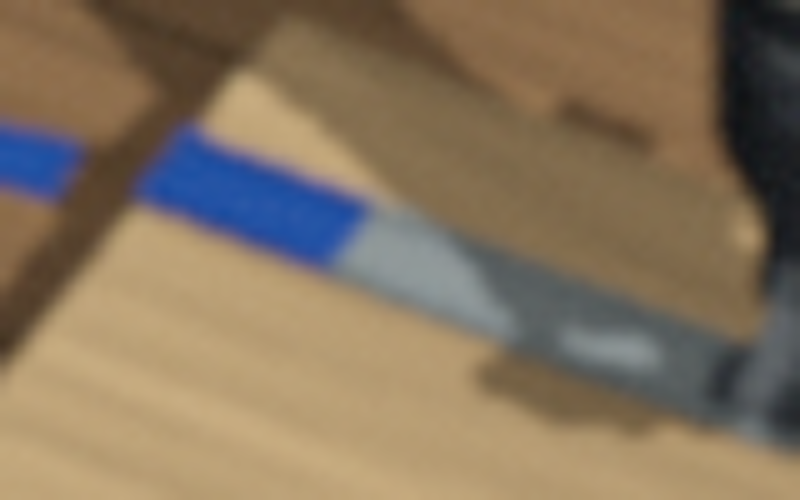

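```bash
python3 - <<'E'
from m import *
d=pickle.load(open("d.pkl","rb"))["scene"]
W=lambda p:ray(d,nat(p,185,150,10),.057)[:2]
for a,b in [((190,125),(740,335)),((137,190),(700,415)),((137,190),(335,266)),((190,125),(372,205))]:
    A,B=W(a),W(b);v=A-B;print(A,B,np.arctan2(v[0],-v[1])-.022)
E
```

```text
[ 0.471  -0.0664] [0.4641 0.104 ] 0.018532922681304943
[ 0.4981 -0.0663] [0.4929 0.1071] 0.007670388304124653
[ 0.4981 -0.0663] [ 0.4953 -0.0042] 0.02299711252561259
[ 0.471  -0.0664] [ 0.4719 -0.0065] -0.03698330017202326
```

A fit along the long sides gives about 0.013 rad from square, so it is aligning. The overhang is about 0 now. I'll push 50 mm more.

Call:
arm_command(moves=[[[0.5,0,0],[0,0,0],255],[[0.5,0,0],[0,0,0],255],[[0.5,0,0],[0,0,0],255],[[0.5,0,0],[0,0,0],255],[[0.5,0,0],[0,0,0],255],[[0.5,0,0],[0,0,0],255],[[0.5,0,0],[0,0,0],255],[[0.5,0,0],[0,0,0],255],[[0.5,0,0],[0,0,0],255],[[0.4,0,0],[0,0,0],255]])

```text
time_s: 5.35
tcp_pos: [0.4818, 0.0967, 0.1254]
tcp_rot: [-0.505, 0.505, -0.495, 0.495]
force: [-0.5, 1.0, 0.1]
grip_width: 0.0
```

```bash
python3 snap.py e scene; python3 - <<'E'
import cv2,pickle
im=pickle.load(open("e.pkl","rb"))["scene"]["img"][145:195,165:245,::-1]
cv2.imwrite("pics/e2.png",cv2.resize(im,None,fx=10,fy=10,interpolation=cv2.INTER_CUBIC))
E
```

```text
5.4 [0.48182068 0.09635433 0.12539222] [ 0.18980358 -1.0965117  -0.2084222 ]
```

View pics/e2.png

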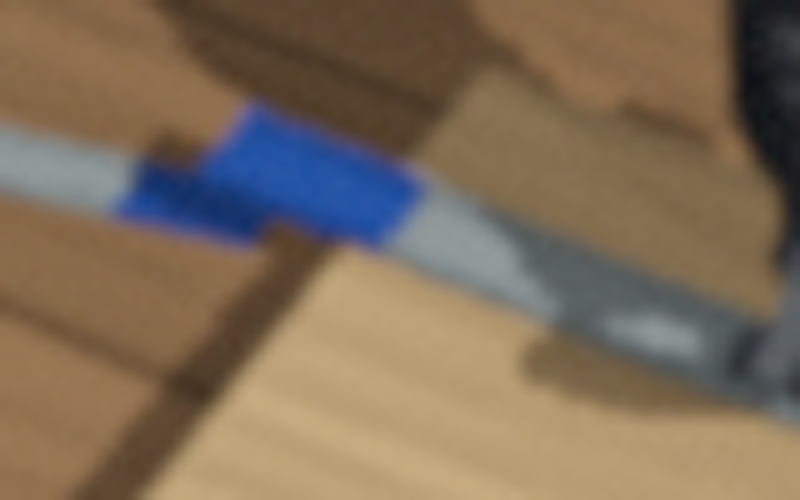

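```bash
python3 - <<'E'
from m import *
d=pickle.load(open("e.pkl","rb"))["scene"]
W=lambda p,z=.057:ray(d,nat(p,165,145,10),z)[:2]
for a,b in [((255,100),(760,310)),((385,248),(750,397)),]:
    A,B=W(a),W(b);v=A-B;print(A,B,np.arctan2(v[0],-v[1])-.022)
n=np.array([.022,-1]);e=np.array([.4175,-.0683])
for p in [(427,185),(385,248),(255,100)]: print(W(p),n@(W(p)-e))
for p in [(150,490),(335,250),(440,115)]: print("edge",W(p,.05),n@(W(p,.05)-e))
E
```

```text
[ 0.4653 -0.1154] [0.4644 0.0487] -0.01616381715288958
[ 0.4942 -0.0531] [0.4919 0.0611] -0.001425410054760854
[ 0.4692 -0.0553] -0.011901270260967857
[ 0.4942 -0.0531] -0.01349035294281877
[ 0.4653 -0.1154] 0.04813645187601756
edge [ 0.5898 -0.0663] 0.001825792579445015
edge [ 0.4968 -0.0688] 0.0022393967462031486
edge [ 0.4402 -0.0701] 0.0022520682251621783
```

Overhang is about 48 mm and the angle is near square. I'll push 11 mm more, then back off and lift.

Call:
arm_command(moves=[[[0.4,0,0],[0,0,0],255],[[0.4,0,0],[0,0,0],255],[[0.3,0,0],[0,0,0],255],[[0,0,0],[0,0,0],255],[[-0.5,0,0],[0,0,0],255],[[-1,0,0],[0,0,0],255],[[-1.5,0,0],[0,0,0],255],[[0,-2,0],[0,0,0],255],[[0,-3,0],[0,0,0],255],[[0,-3,0],[0,0,0],255]])

```text
time_s: 6.4
tcp_pos: [0.4809, 0.1172, 0.2061]
tcp_rot: [-0.505, 0.506, -0.495, 0.494]
force: [1.2, -0.1, 0.1]
grip_width: -0.0002
```

Call:
arm_command(moves=[[[-2,-2,0],[0,0,0],255],[[-2.5,-2,0],[0,0,0],255],[[-2.5,-2,0],[0,0,0],255],[[-2.5,-2,0],[0,0,0],255],[[-2.5,-2,0],[0,0,0],255],[[-2.5,-2,0],[0,0,0],255],[[-2.5,0,0],[0,0,0],255],[[-2,0,0],[0,0,0],255],[[0,0,0],[0,0,0],255],[[0,0,0],[0,0,0],255]])

```text
time_s: 7.4
tcp_pos: [0.4766, 0.3067, 0.3251]
tcp_rot: [-0.506, 0.506, -0.494, 0.494]
force: [0.5, 0.2, -0.9]
grip_width: -0.0001
```

```bash
python3 snap.py f scene side wrist; python3 - <<'E'
import cv2,pickle
im=pickle.load(open("f.pkl","rb"))["scene"]["img"][145:205,165:265,::-1]
cv2.imwrite("pics/f2.png",cv2.resize(im,None,fx=8,fy=8,interpolation=cv2.INTER_CUBIC))
E
```

```text
7.55 [0.47707829 0.30559698 0.32534667] [ 0.24287097 -1.26654318 -0.16874153]
```

View pics/f2.png

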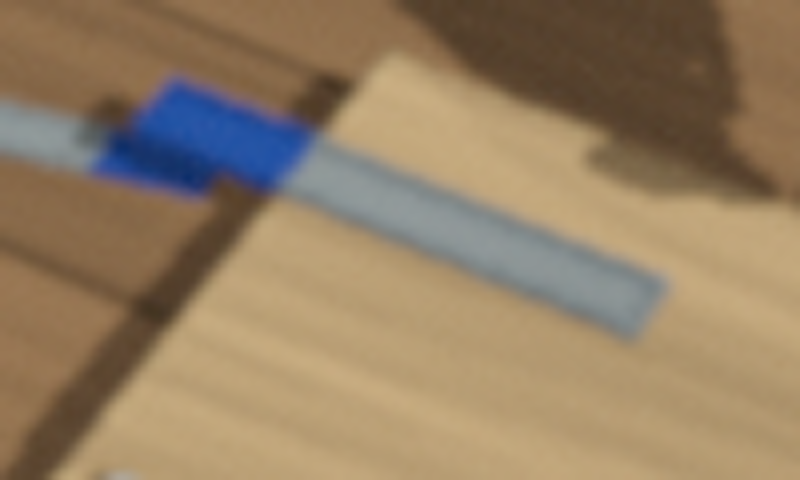

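View pics/f_side.png

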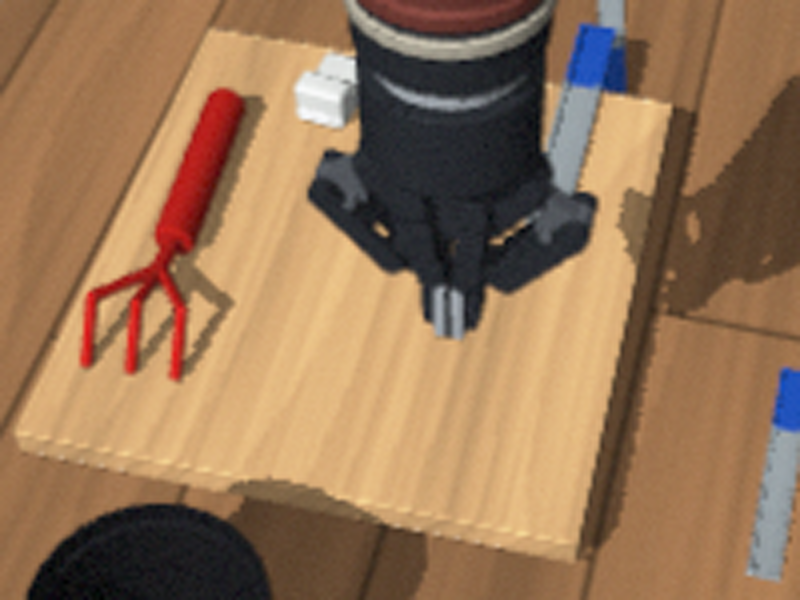

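View pics/f_scene.png

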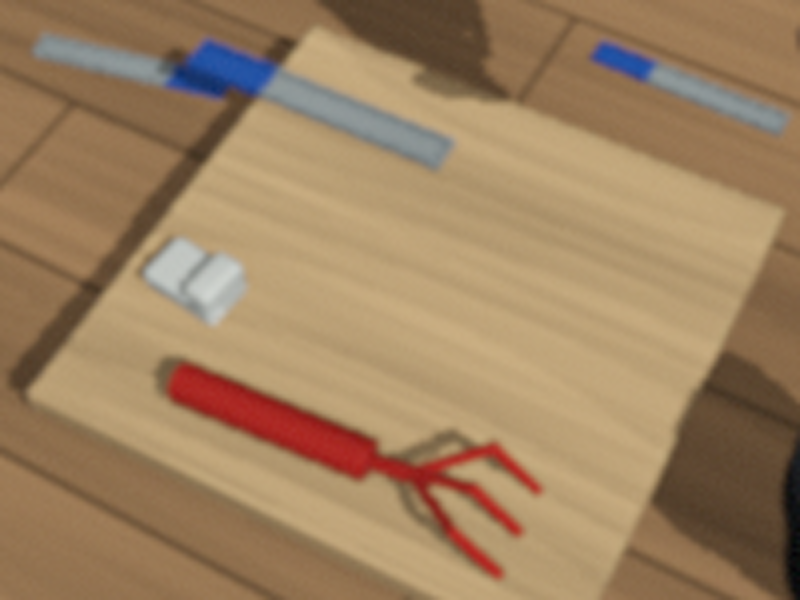

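```bash
python3 - <<'E'
from m import *
d=pickle.load(open("f.pkl","rb"))
S=lambda p,z=.057:ray(d["scene"],nat(p,165,145,8),z)[:2]
Y=lambda p,z=.057:ray(d["side"],nat(p,130,130,4),z)[:2]
n=np.array([.022,-1]);e=np.array([.4175,-.0683])
for t,F,b,m,s in [("scene",S,[(177,75),(135,122)],[(320,133),(283,190)],[(670,283),(635,343)]),("side",Y,[(581,24),(619,31)],[(567,84),(604,91)],None)]:
    B,M=[np.mean([F(p) for p in q],0) for q in (b,m)]
    print(t,B,n@(B-e),"bound",M,n@(M-e))
    if s:
        E=np.mean([F(p) for p in s],0);v=B-E;print("steel",E,n@(E-e),"len",np.linalg.norm(v),"ang",np.arctan2(v[0],-v[1])-.022)
        v=M-E;print("ang2",np.arctan2(v[0],-v[1])-.022)
for p in [(60,470),(260,207),(385,55)]: print("edge",n@(S(p,.05)-e))
for p in [(672,103),(640,98),(450,68),(210,31)]: print("edge side",n@(Y(p,.05)-e))
for p,q in [((567,84),(553,150)),((604,91),(580,195))]:
    v=Y(p)-Y(q);print(np.arctan2(v[0],-v[1])-.022)
E
```

```text
scene [ 0.4807 -0.1253] 0.058396613853874395 bound [ 0.481  -0.0642] -0.002750665462601335
steel [0.4817 0.0756] -0.14250802665874457 len 0.2009302543793222 ang -0.027183706403168594
ang2 -0.026918556977323614
side [ 0.4804 -0.1246] 0.05763680314739682 bound [ 0.4782 -0.0618] -0.005139261103442248
edge 0.0015811926058289655
edge 0.002972272974797504
edge 0.000843635545689748
edge side 0.00043477018664568856
edge side 0.0002781379168042955
edge side -0.0003585321785063906
edge side -0.0020938541301513958
0.03947275990204214
0.012652197738403446
```

View pics/f_wrist.png

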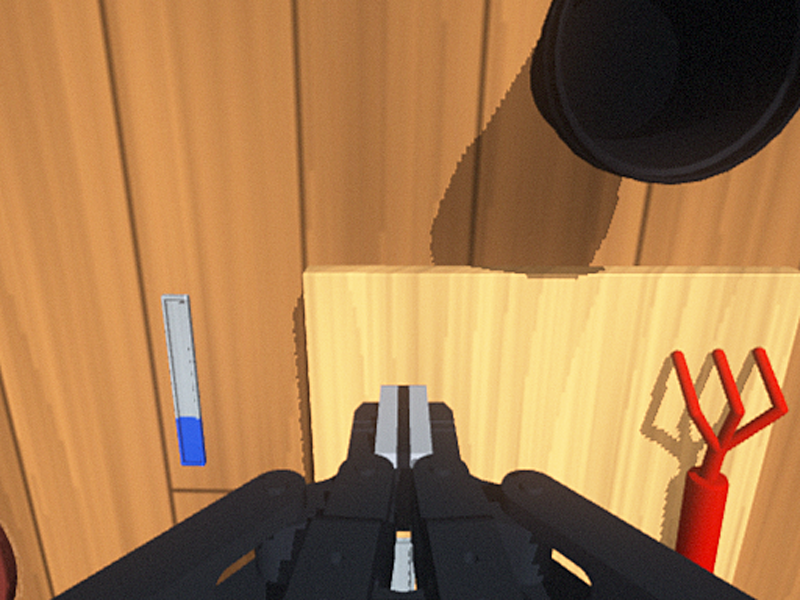

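Overhang reads 55–58 mm and the two views differ a little. One overhead wrist view from higher up and to the side should settle overhang and angle.

Call:
arm_command(moves=[[[3,0,1],[0,0,0],255],[[3,0,1],[0,0,0],255],[[3,0,1],[0,0,0],255],[[3,0,1],[0,0,0],255],[[3,0,1],[0,0,0],255],[[3,0,1],[0,0,0],255],[[3,0,1],[0,0,0],255],[[3,0,1],[0,0,0],255],[[3,0,0],[0,0,0],255],[[3,0,0],[0,0,0],255]])

```text
time_s: 8.55
tcp_pos: [0.5636, 0.0059, 0.3254]
tcp_rot: [-0.505, 0.505, -0.495, 0.495]
force: [0.9, -0.7, 0.0]
grip_width: -0.0002
```

Call:
arm_command(moves=[[[1,-1,0],[0,0,0],255],[[1,-1,0],[0,0,0],255],[[1,-1,0],[0,0,0],255],[[0,-1,0],[0,0,0],255],[[0,-1,0],[0,0,0],255],[[0,0,0],[0,0,0],255],[[0,0,0],[0,0,0],255],[[0,0,0],[0,0,0],255],[[0,0,0],[0,0,0],255],[[0,0,0],[0,0,0],255]])

```text
time_s: 9.55
tcp_pos: [0.5643, -0.0219, 0.375]
tcp_rot: [-0.505, 0.506, -0.495, 0.494]
force: [-0.5, 0.1, 1.1]
grip_width: -0.0001
```

```bash
python3 snap.py g wrist
```

```text
9.6 [ 0.56432103 -0.02193157  0.37509024] [0.25220418 0.21743694 0.12408032]
```

View pics/g_wrist.png

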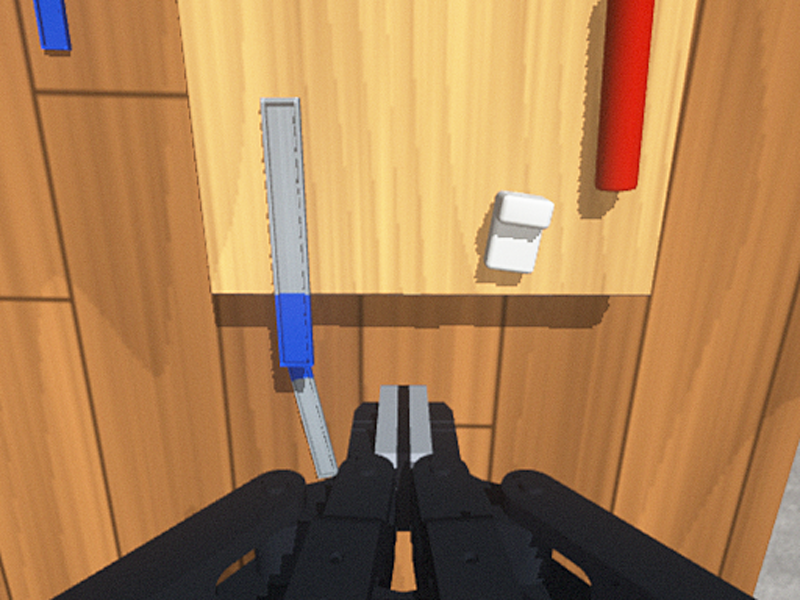

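The wrist view shows the blue/steel boundary at (292,294), right on the board edge (row 294), with the blue end at (297,365).

```bash
python3 - <<'E'
from m import *
d=pickle.load(open("g.pkl","rb"))["wrist"]
F=lambda p,z=.057:ray(d,nat(p,0,0,1.5625),z)[:2]
a,b=F((213,294),.05),F((651,294),.05);x=(b-a)/np.linalg.norm(b-a);n=np.array([x[1],-x[0]])
print("edge",a,b,np.arctan2(x[1],x[0]))
B=(F((281,366))+F((314,364)))/2;M=(F((275.5,294))+F((309.5,293)))/2;E=(F((262,98))+F((299,97)))/2
for p in(B,M,E):print(p,n@(p-a))
v=B-E;print(np.linalg.norm(v),"ang rel",np.arctan2(v[0],-v[1])-np.arctan2(n[0],-n[1]))
E
```

```text
edge [ 0.418  -0.0697] [ 0.7559 -0.0618] 0.02322234986664598
[ 0.4823 -0.1251] 0.056910826611369605
[ 0.4809 -0.0656] -0.0026411322815010217
[0.4788 0.0732] -0.14144173215919317
0.19835590154920985 ang rel -0.005805596580461165
```

Call:
arm_command(moves=[[[2,-1,0],[0,0,0],255],[[2,-1,0],[0,0,0],255],[[2,-1,0],[0,0,0],255],[[2,-1,0],[0,0,0],255],[[2,0,0],[0,0,0],255],[[2,0,0],[0,0,0],255],[[0,0,0],[0,0,0],255],[[0,0,0],[0,0,0],255],[[0,0,0],[0,0,0],255],[[0,0,0],[0,0,0],255]])

```text
time_s: 10.6
tcp_pos: [0.5671, -0.1412, 0.4155]
tcp_rot: [0.506, -0.506, 0.494, -0.494]
force: [0.6, 0.2, 0.1]
grip_width: -0.0
```

```bash
python3 snap.py k side
```

```text
10.65 [ 0.56709872 -0.14124174  0.41547743] [ 0.54741513  0.21795753 -0.02593287]
```

View pics/k_side.png

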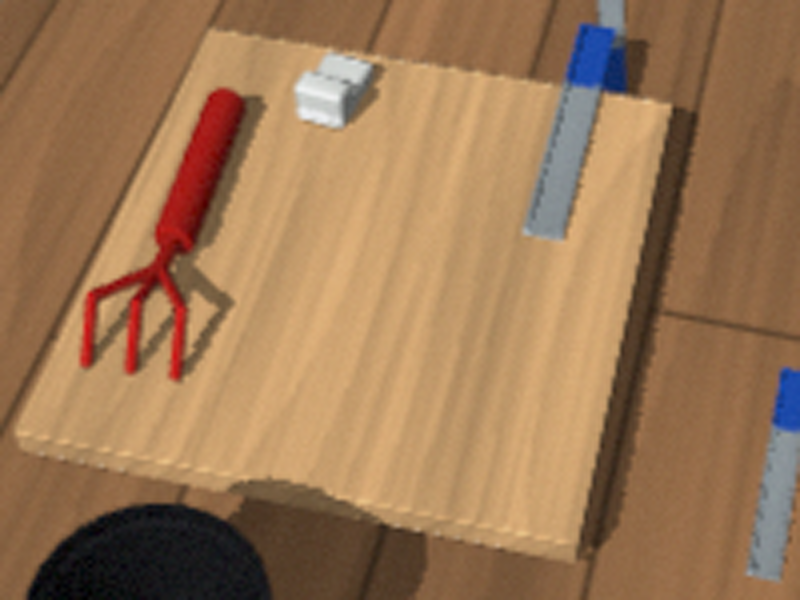

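The side view shows the widger lying flat, with its blue end at (597,28) past the edge and its steel end at (546,237) on the board. The pot foot, cultivator and pots are at the same pixels as at the start, and the hand is clear.

```bash
python3 -c "
from bench import env
print(env.sign_off())"
```

```text
the job is handed in; nothing more can be done
None
```

I pushed the widger along the board by its steel end with the shut fingertips, never lifting it, until its blue end stuck out past the right-hand edge. I then took the hand away and handed the job in at about 10.7 s.

- **Overhang:** the last checks gave about 57–58 mm (wrist 57, scene 58, side 58). Setting the scene reading against the board edge as measured in that same picture lowers it to about 55.5 mm. All of these are within the 50–70 mm allowed.
- **Angle:** the clearest view, from the wrist camera overhead, put it 0.006 rad from square to the edge. The other views disagreed, from −0.027 to about +0.04 rad. I trusted the wrist view because it shows the widger's whole length.
- **Other things:** the widger lies flat. The pot foot, cultivator and pots look unmoved in the side view. Measured contact forces stayed around 1 N, which is the sensor's noise level.

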